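# Wedge the jig's sprung catch open and unload the trestle foot

### The arm

A 6-joint arm with a two-finger parallel gripper is mounted at the origin on the work surface. World frame = base frame: x ahead of the robot, y to its left, z up, the work surface at z = 0. Lengths are in m, angles in degrees, forces in N, time in s.
With the tool pointing down it reaches from about 0.275 to 0.75 m from the base axis. Payload 10.2 kg.
Tool frame: the origin (TCP) lies on the centre line of the jaws, within the pads' length; the fingertips stand 17 mm ahead of it and the grasp point (between the pads) lies 2 mm behind it (bot.tcp_to_tips is the distance from the TCP to the fingertips, in m); y points along the fingers, x is the direction in which the jaws open and shut, and the axes are right-handed (so a half turn about y gives the same grasp; the last joint's range is limited). The gripper opens to 85 mm and grips with 20 to 120 N. Pads are 22 mm wide; open, the fingers measure 114 mm over their backs; the gripper's body (76 mm by 85 mm) begins 54 mm behind the grasp point. The pads swing forward as they close: fully open they stand 13 mm farther back than shut.
Start: joints at [64.091, 17.928, 85.812, -0, 76.261, -12.8], TCP at [0.119, 0.511, 0.248] pointing down, gripper open.
Joint ranges: [-168.41, 168.41], [-55.51, 124.54], [10.69, 146.95], [-70.63, 250.63], [1, 178], [-165.06, 165.06]. Speed limits (degrees/s): [136.94, 136.94, 172.46, 180, 180, 180].

### API

Orientations are given as a 3x3 rotation matrix whose columns are the frame's x, y, z axes.
In Python, from plant import bot gives the robot as it stands.
- The arm moves only by the tool play_rows, never from a script. Its argument "targets" is a list of rows, each an object of numbers: "x", "y", "z": the shift along the tool's x, y, z as a fraction of full scale; "wx", "wy", "wz": the turn, a rotation vector about the tool's x, y, z as a fraction of full scale; "jaw": the closure, from -1 (fully open) to 1 (shut). A call has 1 to 8 rows; each row shifts and turns the commanded pose from where the row before left it, along the tool's axes as they then stand; what a row does not reach is not made up. Full scale, the value 1, is 2 cm for a shift and 5 degrees for a turn. A row lasts 1/12 s, in which the tool goes at most 41.7 mm and 7.16 degrees, less where a joint would pass 70% of its speed; a pose out of reach is approached as far as the arm can. A call with a number of a shift or a turn outside -1 to 1 is refused whole. A call with a gripper value outside its range is refused whole. The fingers move at their own pace and stop on an object; the grip force is fixed at half the most. Time passes only in rows, so rows that do not move let the fingers close. It gives the time, the measured TCP pose, the force and the opening at its end, in the units of the state.
- bot.state(): the state, without advancing time (a new reading comes with each control period).
- bot.capture(name): name is "scene" or "top" or "wrist"; returns a dict with "pixels" (480x640x3 uint8, blue, green, red), "K" (3x3 intrinsics, pixels), "rvec" (rotation vector, rad) and "tvec" (3), from world to camera coordinates, as OpenCV has them. Camera axes: x right, y down, z forward; pixel columns grow to the right and rows downward; lengths in m; the calibration is good to about 2 mm. The wrist camera is an equidistant fisheye: a pixel r from the principal point sees the ray r / f radians off the axis. A picture is of the moment at which its call begins. There is no depth.
- bot.job_done(): hands the job in, once; it reports no verdict.
Trained networks look in a picture, given as the dict that the camera call returned (one of the last four; its "shot" number tells which), for a name from the list of things; names that differ only in an ending like _2 or _b are one class to them, and where a whole thing is asked for, a point or a joint stands for the part that bears it (a point fixed in the world has none). Each returns a list of dicts, best first, with "score" (0 to 1); they miss things now and then, are a little off and sometimes report something else, mostly with a low value. They report only what shows in the picture. A call takes as long as a camera call. They do not tell look-alikes from the thing itself.
- bot.silhouettes(label, picture): "pixels" (480x640 bool, what is visible of it).
- bot.mark_of(label, picture): "xyz" ([x, y, z] in m, in the coordinates of the camera as it stood for that picture, good to about 4 mm: a listed point, or the origin of a listed thing).
The state is a dict: "clock": time; "qpos": joint angles; "qvel": joint speeds; "tau": joint torques, N m; "position": TCP position; "eef_rot": TCP orientation; "force": force on the tool from outside, world axes, zero at the start; "wrist_torque": the same for the moment, N m; "opening": opening from 0.0 (shut) to 1.0 (fully open).
Only numpy, scipy, OpenCV 4.12 (cv2) and the standard library are available. Lean on these libraries where they do the work, as an engineer would, in place of code of your own. Each camera call takes 0.05 s, during which the arm holds its last target. There are 200 camera calls.

### The job

The finished trestle foot is held in the welding jig by a sprung catch. Push the tapered wooden wedge, narrow end down, fully down onto the jig's bed in the gap between the fixed post and the catch, so that it alone keeps the catch open; let go of it, and only then lift the foot straight out and set it down, without letting it drop, upright and wholly on the firebrick slab. Leave the wedge in place, holding the catch open.

Things in the scene. Friction and masses are not known exactly. Their poses are not given: they have to be found in the camera images.
- wedge_mid (a point): Centre of the tapered wooden wedge standing narrow end down (z up) on a 10 mm plywood board: 90 mm tall (centre 45 mm up), 50 mm wide along its x; thickness along its y is 14 mm at the foot, growing on both sides to 34 mm at 38 mm up, then 34 mm to the top. 0.12 kg. Half a turn is no matter. Near it stand a straight wooden block (50x18x90 mm) and a steel tube offcut (50x50x70 mm).
- gap (a point): Point on the jig's bed (12 mm above the table) where the middle of the wedge's foot belongs; z up. Wedge x goes along this x. The fixed post (24 mm wide, 66 mm high) has its face 17 mm to -y; the catch's upright (24 mm wide, 85 mm high) has its face 1 mm to +y when shut, its top 35 mm sloping out 22 mm to +y as a lead-in: a wedge lowered upright over this point pushes the catch to +y.
- jig: The fixed steel welding jig, bed 130 x 260 x 12 mm; origin on the table, axes as gap, which lies at its (0, 17, 12) mm. The foot's nest (border 6 mm high, 64 mm square inside) is centred at y = -85. Catch side bars, tops 18 mm above the bed, run along y at x = -43 and 43. The blue spring housing, 34 mm high above the bed, spans y 81 to 103.
- catch (a joint): Travel of the sprung catch along the jig's +y, m: 0 shut, 0.034 at its stop, about 0.016 with the wedge fully in. Shut, its steel lip (8 mm thick, 10 mm above the bed) reaches 9 mm over the foot's base plate; from 0.012 on the plate is free. The spring pushes it shut with 6 N, 9 N with the wedge in; pushing the wedge down takes about 10 to 25 N.
- foot_mid (a point): Centre (39 mm above the underside) of the steel trestle foot: base plate 60 x 60 x 8 mm with a 30 x 30 mm square tube upright on its middle, sides parallel, 78 mm tall in all, about 0.33 kg; z up. It starts in the jig's nest, on the bed. Grip the tube across either pair of sides.
- slab_top (a point): Middle of the top face of the fixed reddish firebrick slab, 180 x 180 mm, top 30 mm above the table; z up, x and y along its sides.
Mind the look-alikes: they are no part of the job. Leave any green or orange look-alike of the part that bears wedge_mid alone.

How it is judged:
By the outcome, as a careful person would: the job done as asked, in the order asked, and still so for the second after the job is handed in, with the robot touching nothing.
It also fails if it takes over 61 s, if anything falls off the work surface, if the arm or the gripper's body presses on something with over 40 N, if the wrist force passes 120 N, or if a joint passes its speed limit or range.

## Working session

There is one attempt and no reset: what is moved stays moved. The work goes in short steps, Python scripts to look and compute and a tool call to move; the robot and the scene stay as the last step left them, time stands still between calls to the robot, and variables do not carry over. Pictures are saved under pics/ and viewed, about 8 in all and at most 12, crops included, and the job is handed in when it is done.

Besides the shell and the picture viewer there is one more tool, called as name(argument=value, ...), one argument or row to a line, values as JSON. play_rows: Moves the arm, as the interface text tells. Shift numbers are shares of 2 cm and turn numbers shares of 5 degrees, none past 1 either way. Its arguments: {"type":"object","properties":{"targets":{"type":"array","items":{"type":"object","properties":{"x":{"type":"number","minimum":-1,"maximum":1},"y":{"type":"number","minimum":-1,"maximum":1},"z":{"type":"number","minimum":-1,"maximum":1},"wx":{"type":"number","minimum":-1,"maximum":1},"wy":{"type":"number","minimum":-1,"maximum":1},"wz":{"type":"number","minimum":-1,"maximum":1},"jaw":{"type":"number"}}}}},"required":["targets"]}

```bash
ls; mkdir -p pics; cat > h.py <<'E'
import numpy as np, cv2
from plant import bot
def w(p,xyz):
    R=cv2.Rodrigues(np.array(p["rvec"],float))[0]
    return R.T@(np.array(xyz)-np.array(p["tvec"]).ravel())
def axis(p,uv,z):
    R=cv2.Rodrigues(np.array(p["rvec"],float))[0]; c=-R.T@np.array(p["tvec"]).ravel()
    uv=np.atleast_2d(uv).astype(float)
    d=np.c_[uv,np.ones(len(uv))]@np.linalg.inv(p["K"]).T@R
    return c+d*((z-c[2])/d[:,2])[:,None]
def proj(p,X): return cv2.projectPoints(np.atleast_2d(X).astype(float),np.array(p["rvec"],float),np.array(p["tvec"],float),np.array(p["K"],float),None)[0][:,0]
E
python3 - <<'E'
from h import *
np.set_printoptions(precision=4,suppress=True)
for c in("scene","top"):
    p=bot.capture(c); cv2.imwrite(f"pics/{c}1.png",p["pixels"])
    for l in("wedge_mid","gap","jig","catch","foot_mid","slab_top"):
        print(c,l,[(round(d["score"],2),w(p,d["xyz"])) for d in bot.mark_of(l,p)][:4])
s=bot.state();print(s["clock"],s["position"],s["eef_rot"],s["force"])
E
```

```text
pics
scene wedge_mid [(0.91, array([0.5124, 0.3812, 0.0566])), (0.9, array([0.453 , 0.5024, 0.0426])), (0.75, array([0.3022, 0.3715, 0.0409])), (0.73, array([0.5865, 0.5543, 0.0411]))]
scene gap [(0.92, array([0.5486, 0.0067, 0.0133]))]
scene jig [(0.6, array([ 0.5501, -0.0024, -0.0027]))]Traceback (most recent call last):
  File "<stdin>", line 6, in <module>
ValueError: it knows: foot_mid, gap, jig, slab_top, wedge_mid
```

View pics/scene1.png

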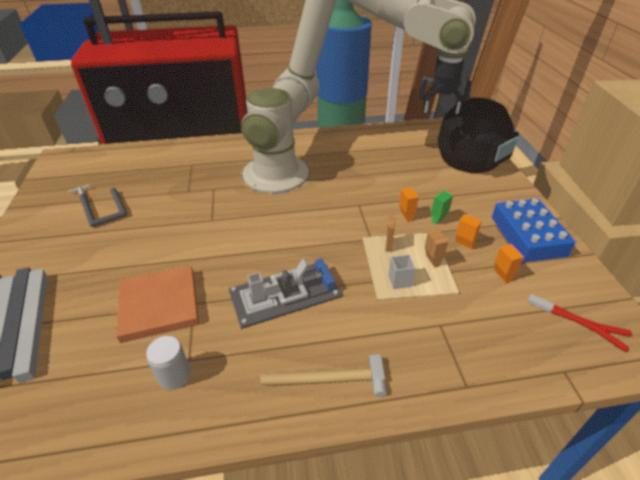

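The scene view shows the jig at about (285,290) and the slab at (157,300). The board carries the wedge near (436,248), a straight block at (390,233) and the tube at (401,270). The orange and green look-alikes stand around it.

```bash
python3 - <<'E'
from h import *
np.set_printoptions(precision=4,suppress=True)
for c in("scene","top"):
    p=bot.capture(c); cv2.imwrite(f"pics/{c}1.png",p["pixels"])
    for l in("wedge_mid","gap","jig","foot_mid","slab_top"):
        for d in bot.mark_of(l,p)[:6]:
            X=w(p,d["xyz"]); print(c,l,round(d["score"],2),X,proj(p,X)[0])
s=bot.state();print(s["clock"],s["position"],s["eef_rot"],s["force"])
E
```

```text
scene wedge_mid 0.98 [0.3303 0.4694 0.0451] [440.9601 206.7587]
scene wedge_mid 0.78 [0.4537 0.502  0.0451] [467.645 232.515]
scene wedge_mid 0.72 [0.5132 0.3785 0.0578] [433.2204 248.71  ]
scene wedge_mid 0.62 [0.5881 0.5522 0.0463] [506.8138 264.0968]
scene wedge_mid 0.56 [0.3047 0.3721 0.0395] [406.8125 206.3202]
scene wedge_mid 0.51 [ 0.573  -0.0892  0.0525] [255.8986 289.0009]
scene gap 0.92 [0.546  0.0111 0.013 ] [296.7787 286.5057]
scene gap 0.51 [ 0.5708 -0.0867  0.0538] [256.8358 287.8373]
scene jig 0.66 [ 0.5508 -0.0052 -0.0014] [290.9196 292.4242]
scene foot_mid 0.6 [ 0.5727 -0.0887  0.0508] [256.1602 289.3482]
scene slab_top 0.97 [ 0.5428 -0.3271  0.0333] [157.658  297.1151]
scene slab_top 0.15 [0.5467 0.0086 0.0126] [295.8225 286.9194]
top wedge_mid 0.92 [0.5858 0.5529 0.0429] [127.4935 186.7308]
top wedge_mid 0.85 [0.3085 0.3766 0.0461] [207.564  311.7245]
top wedge_mid 0.69 [0.5114 0.3871 0.054 ] [201.468 217.789]
top wedge_mid 0.69 [0.4547 0.5001 0.0488] [150.1772 245.2911]
top wedge_mid 0.6 [0.3335 0.469  0.0428] [165.2532 300.9959]
top gap 0.87 [0.5509 0.0166 0.015 ] [370.1375 198.5128]
top jig 0.92 [ 0.5507  0.0008 -0.0013] [376.447  199.5985]
top slab_top 0.87 [ 0.5421 -0.3309  0.0251] [526.4529 197.9222]
0.8 [0.1191 0.5113 0.2483] [[ 0.2268 -0.     -0.9739]
 [ 0.9739  0.      0.2268]
 [-0.     -1.      0.    ]] [-0.3105 -0.0956  0.4106]
```

View pics/top1.png

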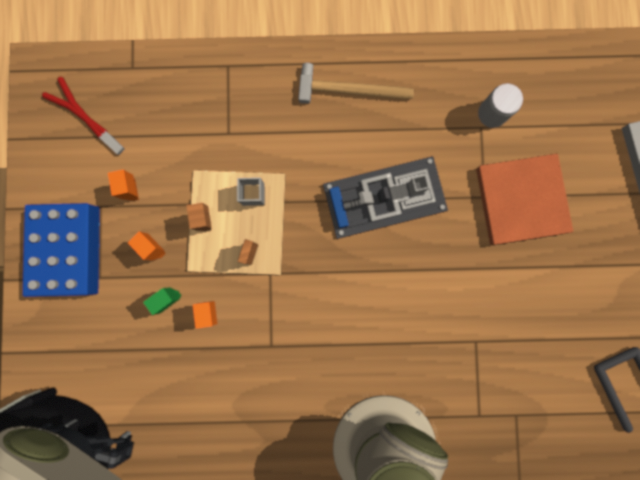

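The top view shows the wedge at (199,216) with its thick top, the thin block at (248,252), the tube at (250,190), the jig at (385,198) with its foot at (418,186), and the slab at (526,198). The marks agree with the expected heights. I'll move over the board for a close wrist look.

play_rows(
  targets=[
    {"x": -0.14, "z": -1, "jaw": -1},
    {"x": -0.14, "z": -1, "jaw": -1},
    {"x": -0.14, "z": -1, "jaw": -1},
    {"x": -0.14, "z": -1, "jaw": -1},
    {"x": -0.14, "z": -1, "jaw": -1},
    {"x": -0.14, "z": -1, "jaw": -1},
    {"x": -0.14, "z": -1, "jaw": -1},
    {"x": -0.14, "z": -1, "jaw": -1},
  ],
)

```text
invalid input at $.targets[0]: expected keys x, y, z, wx, wy, wz, jaw
```

play_rows(
  targets=[
    {"x": -0.14, "z": -1, "jaw": -1},
    {"x": -0.14, "z": -1, "jaw": -1},
    {"x": -0.14, "z": -1, "jaw": -1},
    {"x": -0.14, "z": -1, "jaw": -1},
    {"x": -0.14, "z": -1, "jaw": -1},
    {"x": -0.14, "z": -1, "jaw": -1},
    {"x": -0.14, "z": -1, "jaw": -1},
    {"jaw": -1},
  ],
)

```text
invalid input at $.targets[0]: expected keys x, y, z, wx, wy, wz, jaw
```

```bash
cat >> h.py <<'E'
def wproj(p,X):
    R=cv2.Rodrigues(np.array(p["rvec"],float))[0]; c=np.atleast_2d(X)@R.T+np.array(p["tvec"]).ravel()
    return cv2.fisheye.projectPoints(c[:,None].astype(float),np.zeros(3),np.zeros(3),np.array(p["K"],float),np.zeros(4))[0][:,0]
def wray(p,uv,z):
    R=cv2.Rodrigues(np.array(p["rvec"],float))[0]; c=-R.T@np.array(p["tvec"]).ravel()
    K=np.array(p["K"]); uv=np.atleast_2d(uv).astype(float)
    q=(uv-[K[0,2],K[1,2]])/[K[0,0],K[1,1]]; th=np.linalg.norm(q,axis=1,keepdims=True)
    d=np.c_[q/th*np.sin(th),np.cos(th)]@R
    return c+d*((z-c[2])/d[:,2])[:,None]
E
python3 - <<'E'
from h import *
np.set_printoptions(precision=4,suppress=True)
p=bot.capture("wrist"); cv2.imwrite("pics/wrist1.png",p["pixels"])
R=cv2.Rodrigues(np.array(p["rvec"],float))[0];print(p["K"],-R.T@np.array(p["tvec"]).ravel(),R)
for l in("wedge_mid","gap","jig","foot_mid"):
    for d in bot.mark_of(l,p)[:6]:
        X=w(p,d["xyz"]); print(l,round(d["score"],2),X,wproj(p,X)[0])
s=bot.state();print(s["clock"],s["position"],s["eef_rot"],s["force"],s["qpos"])
E
```

```text
[[371.6483   0.     318.5292]
 [  0.     371.6483 238.1369]
 [  0.       0.       1.    ]] [0.0556 0.5276 0.3735] [[ 0.2278  0.9737 -0.    ]
 [ 0.9406 -0.2201  0.2583]
 [ 0.2515 -0.0589 -0.9661]]
wedge_mid 0.96 [0.3039 0.3739 0.0433] [236.9075 397.7858]
wedge_mid 0.6 [0.3386 0.4689 0.0441] [324.9436 408.6895]
1.05 [0.1191 0.5113 0.2484] [[ 0.2268  0.     -0.9739]
 [ 0.9739  0.0001  0.2268]
 [ 0.0001 -1.     -0.    ]] [-0.9687 -0.3174 -0.3858] [ 64.0902  17.9237  85.8087   0.001   76.2602 -12.7996]
```

View pics/wrist1.png

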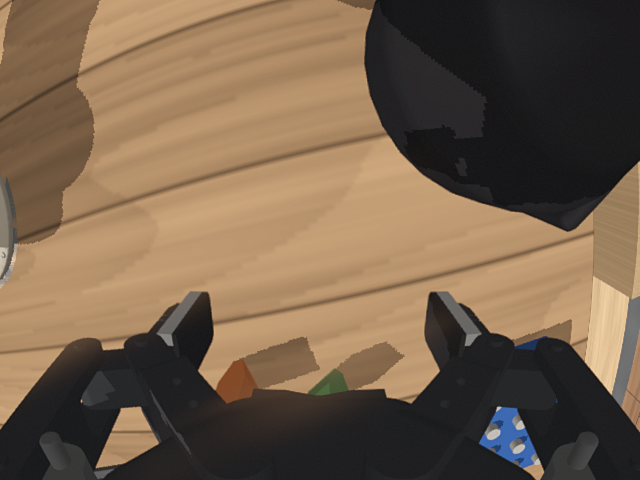

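The wrist view shows the fingers at (190,330) and (450,330) and part of the look-alikes, with the arm still at its start because the rows need all seven keys. I'll repeat the move with full rows.

play_rows(
  targets=[
    {"x": -0.08, "y": 0, "z": -1, "wx": 0, "wy": 0, "wz": 0, "jaw": -1},
    {"x": -0.08, "y": 0, "z": -1, "wx": 0, "wy": 0, "wz": 0, "jaw": -1},
    {"x": -0.08, "y": 0, "z": -1, "wx": 0, "wy": 0, "wz": 0, "jaw": -1},
    {"x": -0.08, "y": 0, "z": -1, "wx": 0, "wy": 0, "wz": 0, "jaw": -1},
    {"x": -0.08, "y": 0, "z": -1, "wx": 0, "wy": 0, "wz": 0, "jaw": -1},
    {"x": -0.08, "y": 0, "z": -1, "wx": 0, "wy": 0, "wz": 0, "jaw": -1},
    {"x": -0.08, "y": 0, "z": -1, "wx": 0, "wy": 0, "wz": 0, "jaw": -1},
    {"x": -0.08, "y": 0, "z": -1, "wx": 0, "wy": 0, "wz": 0, "jaw": -1},
  ],
)

```text
clock: 1.72
position: [0.2729, 0.4622, 0.2483]
eef_rot: [[0.227, 0.0, -0.974], [0.974, 0.0, 0.227], [0.0, -1.0, 0.0]]
force: [-0.8, -0.0, 0.5]
opening: 1.001
```

play_rows(
  targets=[
    {"x": -0.08, "y": 0, "z": -1, "wx": 0, "wy": 0, "wz": 0, "jaw": -1},
    {"x": -0.08, "y": 0, "z": -1, "wx": 0, "wy": 0, "wz": 0, "jaw": -1},
    {"x": -0.08, "y": 0, "z": -1, "wx": 0, "wy": 0, "wz": 0, "jaw": -1},
    {"x": -0.08, "y": 0, "z": -1, "wx": 0, "wy": 0, "wz": 0, "jaw": -1},
    {"x": -0.08, "y": 0, "z": -1, "wx": 0, "wy": 0, "wz": 0, "jaw": -1},
    {"x": -0.08, "y": 0, "z": -1, "wx": 0, "wy": 0, "wz": 0, "jaw": -1},
    {"x": -0.08, "y": 0, "z": -1, "wx": 0, "wy": 0, "wz": 0, "jaw": -1},
    {"x": -0.08, "y": 0, "z": -1, "wx": 0, "wy": 0, "wz": 0, "jaw": -1},
  ],
)

```text
clock: 2.38
position: [0.4259, 0.4134, 0.2482]
eef_rot: [[0.227, -0.0, -0.974], [0.974, -0.0, 0.227], [-0.0, -1.0, 0.0]]
force: [0.5, 0.3, -0.9]
opening: 1.001
```

play_rows(
  targets=[
    {"x": -0.08, "y": 0, "z": -1, "wx": 0, "wy": 0, "wz": 0, "jaw": -1},
    {"x": -0.08, "y": 0, "z": -1, "wx": 0, "wy": 0, "wz": 0, "jaw": -1},
    {"x": -0.08, "y": 0, "z": -1, "wx": 0, "wy": 0, "wz": 0, "jaw": -1},
    {"x": -0.08, "y": 0, "z": -1, "wx": 0, "wy": 0, "wz": 0, "jaw": -1},
    {"x": 0, "y": 0, "z": -0.5, "wx": 0, "wy": 0, "wz": 0, "jaw": -1},
    {"x": 0, "y": 0, "z": 0, "wx": 0, "wy": 0, "wz": 0, "jaw": -1},
    {"x": 0, "y": 0, "z": 0, "wx": 0, "wy": 0, "wz": 0, "jaw": -1},
  ],
)

```text
clock: 2.97
position: [0.5108, 0.3873, 0.248]
eef_rot: [[0.227, -0.001, -0.974], [0.974, -0.0, 0.227], [-0.0, -1.0, 0.001]]
force: [-0.1, 0.6, -0.2]
opening: 1.003
```

```bash
python3 - <<'E'
from h import *
np.set_printoptions(precision=4,suppress=True)
p=bot.capture("wrist"); cv2.imwrite("pics/wrist2.png",p["pixels"])
for l in("wedge_mid",):
    for d in bot.mark_of(l,p)[:6]:
        X=w(p,d["xyz"]); print(l,round(d["score"],2),X,wproj(p,X)[0])
s=bot.state();print(s["clock"],s["position"],s["eef_rot"],s["force"],s["qpos"])
E
```

```text
wedge_mid 0.93 [0.5843 0.5536 0.0422] [494.7809 248.5748]
wedge_mid 0.77 [0.4538 0.5012 0.0443] [426.1678 126.3711]
wedge_mid 0.72 [0.3373 0.4675 0.0395] [359.8151  12.1741]
3.0667 [0.5102 0.3877 0.2485] [[ 0.2259 -0.0002 -0.9741]
 [ 0.9741  0.0001  0.2259]
 [ 0.0001 -1.      0.0002]] [ 0.5785 -0.0134  0.1884] [ 26.7723  33.0518  63.2534   0.0126  83.7012 -50.1727]
```

View pics/wrist2.png

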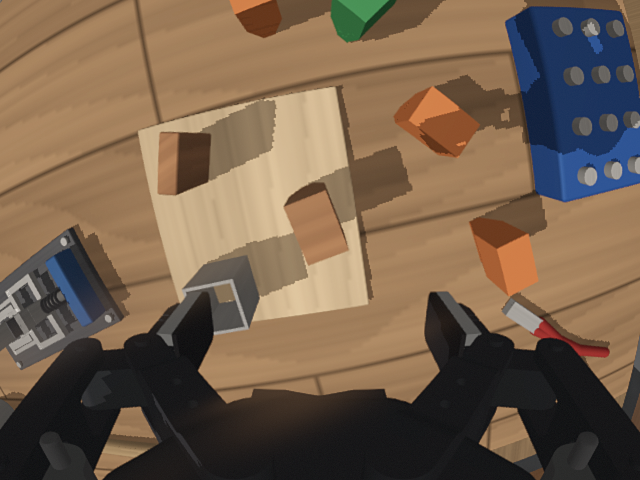

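The wrist view shows the wedge's lit top face with corners near (285,207), (322,190), (347,247) and (310,266). The block is at (184,162), the tube at (230,293), and the jig at the left edge.

```bash
python3 - <<'E'
from h import *
np.set_printoptions(precision=4,suppress=True)
p=bot.capture("wrist"); im=p["pixels"]
seed=im[225:235,312:322].reshape(-1,3).mean(0);print(seed)
m=(np.abs(im.astype(float)-seed).max(2)<22).astype(np.uint8)
m=cv2.morphologyEx(m,cv2.MORPH_OPEN,np.ones((3,3)))
n,l,st,_=cv2.connectedComponentsWithStats(m); k=l[230,317];print(st[k])
c=max(cv2.findContours((l==k).astype(np.uint8),0,1)[0],key=cv2.contourArea)[:,0]
W=wray(p,c,0.1)[:,:2]
r=cv2.minAreaRect((W*1000).astype(np.float32));print(r,cv2.boxPoints(r))
print(wray(p,[[285,207],[322,190],[347,247],[310,266]],0.1))
E
```

```text
[ 86.36 123.51 170.73]
[ 279  192   69   93 3615]
((516.5899047851562, 377.0970153808594), (58.687744140625, 55.5030632019043), 8.807947158813477) [[483.3427 400.028 ]
 [491.8415 345.1795]
 [549.8372 354.166 ]
 [541.3384 409.0145]]
[[0.4887 0.3684 0.1   ]
 [0.4825 0.3982 0.1   ]
 [0.5297 0.4071 0.1   ]
 [0.5383 0.3758 0.1   ]]
```

play_rows(
  targets=[
    {"x": 0, "y": 0.3, "z": 0, "wx": 0, "wy": 1, "wz": 0, "jaw": -1},
    {"x": 0, "y": 0.3, "z": 0, "wx": 0, "wy": 1, "wz": 0, "jaw": -1},
    {"x": 0, "y": 0.3, "z": 0, "wx": 0, "wy": 1, "wz": 0, "jaw": -1},
    {"x": 0, "y": 0.3, "z": 0, "wx": 0, "wy": 1, "wz": 0, "jaw": -1},
    {"x": 0, "y": 0.3, "z": 0, "wx": 0, "wy": 1, "wz": 0, "jaw": -1},
    {"x": 0, "y": 0.3, "z": 0, "wx": 0, "wy": 1, "wz": 0, "jaw": -1},
    {"x": 0, "y": 0.3, "z": 0, "wx": 0, "wy": 1, "wz": 0, "jaw": -1},
    {"x": 0, "y": 0.3, "z": 0, "wx": 0, "wy": 1, "wz": 0, "jaw": -1},
  ],
)

```text
clock: 3.78
position: [0.5103, 0.3877, 0.2003]
eef_rot: [[0.802, 0.0, -0.598], [0.598, 0.0, 0.802], [0.0, -1.0, 0.0]]
force: [-0.5, -0.8, 1.0]
opening: 0.998
```

play_rows(
  targets=[
    {"x": 0, "y": 0.3, "z": 0, "wx": 0, "wy": 1, "wz": 0, "jaw": -1},
    {"x": 0, "y": 0.3, "z": 0, "wx": 0, "wy": 1, "wz": 0, "jaw": -1},
    {"x": 0, "y": 0.3, "z": 0, "wx": 0, "wy": 1, "wz": 0, "jaw": -1},
    {"x": 0, "y": 0.3, "z": 0, "wx": 0, "wy": 1, "wz": 0, "jaw": -1},
    {"x": 0, "y": 0.3, "z": 0, "wx": 0, "wy": 1, "wz": 0, "jaw": -1},
    {"x": 0, "y": 0, "z": 0, "wx": 0, "wy": 0.3, "wz": 0, "jaw": -1},
    {"x": 0, "y": 0, "z": 0, "wx": 0, "wy": 0, "wz": 0, "jaw": -1},
    {"x": 0, "y": 0, "z": 0, "wx": 0, "wy": 0, "wz": 0, "jaw": -1},
  ],
)

```text
clock: 4.45
position: [0.5107, 0.3876, 0.1707]
eef_rot: [[0.983, 0.0, -0.182], [0.182, 0.0, 0.983], [0.0, -1.0, 0.0]]
force: [-0.6, -0.3, 1.0]
opening: 0.998
```

```bash
python3 - <<'E'
from h import *
np.set_printoptions(precision=4,suppress=True)
p=bot.capture("wrist"); cv2.imwrite("pics/wrist3.png",p["pixels"])
for l in("wedge_mid",):
    for d in bot.mark_of(l,p)[:6]:
        X=w(p,d["xyz"]); print(l,round(d["score"],2),X,wproj(p,X)[0])
s=bot.state();print(s["clock"],s["position"],s["eef_rot"],s["force"],s["qpos"])
E
```

```text
wedge_mid 0.95 [0.4566 0.5073 0.0456] [271.0612  53.3561]
wedge_mid 0.93 [0.3384 0.4707 0.0407] [112.6967  90.8855]
wedge_mid 0.84 [0.3062 0.374  0.042 ] [ 69.4063 208.7995]
wedge_mid 0.66 [0.583  0.5521 0.0432] [460.6875  34.2872]
4.55 [0.5109 0.3874 0.1707] [[ 0.9833  0.0006 -0.1818]
 [ 0.1818  0.0003  0.9833]
 [ 0.0006 -1.      0.0002]] [ 0.2994 -0.3682  0.2348] [26.7246 36.1511 69.789   0.0002 74.0241 16.2516]
```

View pics/wrist3.png

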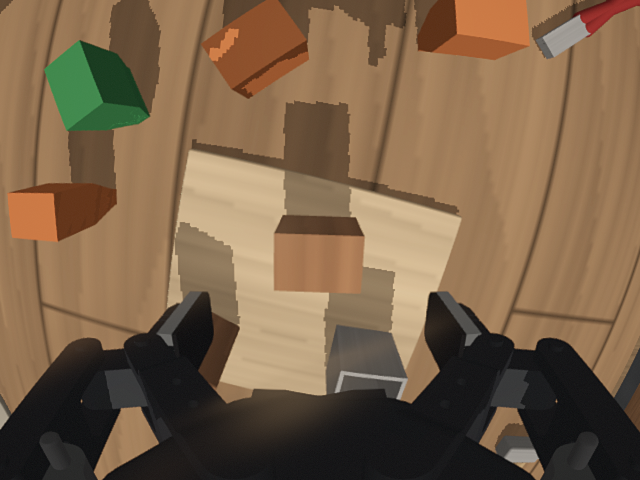

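The view shows the wedge top face square to the jaws, at columns 274–363 and rows 235–292. The straight block is near (222,350) by the left finger, so I'll check its clearance.

```bash
python3 - <<'E'
from h import *
np.set_printoptions(precision=4,suppress=True)
p=bot.capture("wrist"); s=bot.state(); T=np.array(s["eef_rot"]); t=np.array(s["position"])
g=cv2.cvtColor(p["pixels"],cv2.COLOR_BGR2GRAY)
c=np.array([[274,235],[363,235],[363,292],[275,291]],np.float32)
c=cv2.cornerSubPix(g,c[:,None].copy(),(4,4),(-1,-1),(3,30,.01))[:,0];print(c)
q=wray(p,c,.1);print((q-t)@T*1000, q.mean(0), ((q.mean(0)-t)@T)*1000)
print("block",(wray(p,[[240,320],[222,384],[208,375],[213,312]],.1)-t)@T*1000)
print("tube",(wray(p,[[337,374],[405,379],[333,330],[395,334]],.08)-t)@T*1000)
E
```

```text
[[273.1877 232.4455]
 [363.585  235.4797]
 [363.     292.    ]
 [273.2514 289.7532]]
[[-24.551   70.6498  17.657 ]
 [ 24.8708  70.674   15.9108]
 [ 25.7464  70.6691 -17.6426]
 [-25.7797  70.6437 -16.2072]] [0.5111 0.3873 0.1   ] [ 0.0716 70.6591 -0.0705]
block [[-46.9279  70.6299 -36.3776]
 [-64.1035  70.6134 -86.028 ]
 [-72.917   70.6101 -79.1821]
 [-63.3542  70.6225 -31.5693]]
tube [[ 13.0925  90.6511 -89.7183]
 [ 62.6368  90.6747 -96.4153]
 [  9.6806  90.6553 -53.5922]
 [ 51.5603  90.6754 -57.6969]]
```

play_rows(
  targets=[
    {"x": 0, "y": 1, "z": 0, "wx": 0, "wy": 0, "wz": 0, "jaw": -1},
    {"x": 0, "y": 1, "z": 0, "wx": 0, "wy": 0, "wz": 0, "jaw": -1},
    {"x": 0, "y": 1, "z": 0, "wx": 0, "wy": 0, "wz": 0, "jaw": -1},
    {"x": 0, "y": 1, "z": 0, "wx": 0, "wy": 0, "wz": 0, "jaw": -1},
    {"x": 0, "y": 0.5, "z": 0, "wx": 0, "wy": 0, "wz": 0, "jaw": -1},
    {"x": 0, "y": 0.28, "z": 0, "wx": 0, "wy": 0, "wz": 0, "jaw": -1},
    {"x": 0, "y": 0, "z": 0, "wx": 0, "wy": 0, "wz": 0, "jaw": 0},
    {"x": 0, "y": 0, "z": 0, "wx": 0, "wy": 0, "wz": 0, "jaw": 1},
  ],
)

```text
clock: 5.27
position: [0.5116, 0.3874, 0.0756]
eef_rot: [[0.984, 0.001, -0.181], [0.181, 0.001, 0.984], [0.001, -1.0, 0.0]]
force: [0.3, 0.9, 1.1]
opening: 0.747
```

play_rows(
  targets=[
    {"x": 0, "y": 0, "z": 0, "wx": 0, "wy": 0, "wz": 0, "jaw": 1},
    {"x": 0, "y": 0, "z": 0, "wx": 0, "wy": 0, "wz": 0, "jaw": 1},
    {"x": 0, "y": 0, "z": 0, "wx": 0, "wy": 0, "wz": 0, "jaw": 1},
    {"x": 0, "y": 0, "z": 0, "wx": 0, "wy": 0, "wz": 0, "jaw": 1},
    {"x": 0, "y": 0, "z": 0, "wx": 0, "wy": 0, "wz": 0, "jaw": 1},
    {"x": 0, "y": 0, "z": 0, "wx": 0, "wy": 0, "wz": 0, "jaw": 1},
  ],
)

```text
clock: 5.77
position: [0.5116, 0.3875, 0.0762]
eef_rot: [[0.984, 0.002, -0.181], [0.18, 0.001, 0.984], [0.002, -1.0, 0.001]]
force: [-1.4, -0.6, 5.7]
opening: 0.58
```

play_rows(
  targets=[
    {"x": 0, "y": -0.5, "z": 0, "wx": 0, "wy": 0, "wz": 0, "jaw": 1},
    {"x": 0, "y": -1, "z": 0, "wx": 0, "wy": 0, "wz": 0, "jaw": 1},
    {"x": 0, "y": -1, "z": 0, "wx": 0, "wy": 0, "wz": 0, "jaw": 1},
    {"x": 0, "y": -1, "z": 0, "wx": 0, "wy": 0, "wz": 0, "jaw": 1},
    {"x": 0, "y": -1, "z": 0, "wx": 0, "wy": 0, "wz": 0, "jaw": 1},
    {"x": 0, "y": -1, "z": 0, "wx": 0, "wy": 0, "wz": 0, "jaw": 1},
    {"x": -0.05, "y": -0.7, "z": -0.7, "wx": 0, "wy": 0, "wz": 0, "jaw": 1},
    {"x": -0.05, "y": -0.2, "z": -1, "wx": 0, "wy": 0, "wz": 0, "jaw": 1},
  ],
)

```text
clock: 6.43
position: [0.5156, 0.3543, 0.2061]
eef_rot: [[0.983, 0.004, -0.182], [0.182, 0.002, 0.983], [0.005, -1.0, 0.001]]
force: [1.0, -0.1, -0.4]
opening: 0.583
```

play_rows(
  targets=[
    {"x": -0.05, "y": 0, "z": -1, "wx": 0, "wy": 0, "wz": 0, "jaw": 1},
    {"x": -0.05, "y": 0, "z": -1, "wx": 0, "wy": 0, "wz": 0, "jaw": 1},
    {"x": -0.05, "y": 0, "z": -1, "wx": 0, "wy": 0, "wz": 0, "jaw": 1},
    {"x": -0.05, "y": 0, "z": -1, "wx": 0, "wy": 0, "wz": 0, "jaw": 1},
    {"x": -0.05, "y": 0, "z": -1, "wx": 0, "wy": 0, "wz": 0, "jaw": 1},
    {"x": -0.05, "y": 0, "z": -1, "wx": 0, "wy": 0, "wz": 0, "jaw": 1},
    {"x": -0.05, "y": 0, "z": -1, "wx": 0, "wy": 0, "wz": 0, "jaw": 1},
    {"x": -0.05, "y": 0, "z": -1, "wx": 0, "wy": 0, "wz": 0, "jaw": 1},
  ],
)

```text
clock: 7.1
position: [0.5363, 0.1936, 0.2034]
eef_rot: [[0.984, 0.001, -0.18], [0.18, 0.0, 0.984], [0.001, -1.0, -0.0]]
force: [-0.2, 0.7, -1.0]
opening: 0.584
```

play_rows(
  targets=[
    {"x": -0.05, "y": 0, "z": -1, "wx": 0, "wy": 0, "wz": 0, "jaw": 1},
    {"x": -0.05, "y": 0, "z": -1, "wx": 0, "wy": 0, "wz": 0, "jaw": 1},
    {"x": -0.05, "y": 0, "z": -1, "wx": 0, "wy": 0, "wz": 0, "jaw": 1},
    {"x": -0.05, "y": 0, "z": -1, "wx": 0, "wy": 0, "wz": 0, "jaw": 1},
    {"x": -0.05, "y": 0, "z": -1, "wx": 0, "wy": 0, "wz": 0, "jaw": 1},
    {"x": -0.05, "y": 0, "z": -1, "wx": 0, "wy": 0, "wz": 0, "jaw": 1},
    {"x": -0.05, "y": 0, "z": -1, "wx": 0, "wy": 0, "wz": 0, "jaw": 1},
    {"x": -0.05, "y": 0, "z": -1, "wx": 0, "wy": 0, "wz": 0, "jaw": 1},
  ],
)

```text
clock: 7.77
position: [0.5573, 0.0347, 0.2034]
eef_rot: [[0.984, 0.001, -0.18], [0.18, -0.0, 0.984], [0.001, -1.0, -0.0]]
force: [-0.0, 0.0, -1.3]
opening: 0.585
```

play_rows(
  targets=[
    {"x": -0.05, "y": 0, "z": -1, "wx": 0, "wy": 0, "wz": 0, "jaw": 1},
    {"x": -0.05, "y": 0, "z": -1, "wx": 0, "wy": -0.25, "wz": 0, "jaw": 1},
    {"x": -0.05, "y": 0, "z": -1, "wx": 0, "wy": -0.25, "wz": 0, "jaw": 1},
    {"x": -0.05, "y": 0, "z": -1, "wx": 0, "wy": 0, "wz": 0, "jaw": 1},
    {"x": -0.05, "y": 0, "z": -1, "wx": 0, "wy": 0, "wz": 0, "jaw": 1},
    {"x": -0.05, "y": 0, "z": -1, "wx": 0, "wy": 0, "wz": 0, "jaw": 1},
    {"x": -0.05, "y": 0, "z": -1, "wx": 0, "wy": 0, "wz": 0, "jaw": 1},
    {"x": 0, "y": 0, "z": 0, "wx": 0, "wy": 0, "wz": 0, "jaw": 1},
  ],
)

```text
clock: 8.43
position: [0.5798, -0.1058, 0.2031]
eef_rot: [[0.975, 0.001, -0.22], [0.22, -0.001, 0.975], [0.0, -1.0, -0.001]]
force: [0.0, -1.3, -1.6]
opening: 0.583
```

```bash
python3 - <<'E'
from h import *
np.set_printoptions(precision=4,suppress=True)
p=bot.capture("wrist"); cv2.imwrite("pics/wrist4.png",p["pixels"])
for l in("gap","jig","foot_mid","wedge_mid"):
    for d in bot.mark_of(l,p)[:3]:
        X=w(p,d["xyz"]); print(l,round(d["score"],2),X,wproj(p,X)[0])
s=bot.state();print(s["clock"],s["position"],s["eef_rot"],s["force"],s["qpos"],s["opening"])
np.savez("w4.npz",T=s["eef_rot"],t=s["position"],**{k:p[k] for k in("pixels","K","rvec","tvec")})
E
```

```text
gap 0.61 [0.5478 0.0126 0.0128] [311.9392  75.545 ]
jig 0.84 [ 0.5458  0.0042 -0.0001] [307.8202  86.7146]
foot_mid 0.61 [ 0.5691 -0.0828  0.0531] [310.903  196.9286]
wedge_mid 0.62 [ 0.5796 -0.1019  0.18  ] [319.2236 289.9915]
8.6833 [ 0.5795 -0.1018  0.203 ] [[ 0.9746  0.0001 -0.2239]
 [ 0.2239  0.0001  0.9746]
 [ 0.0001 -1.      0.0001]] [ 0.9826 -0.1659 -0.9979] [-21.3687  27.9359  78.1729   0.009   73.887  -34.3119] 0.5765681034782293
```

View pics/wrist4.png

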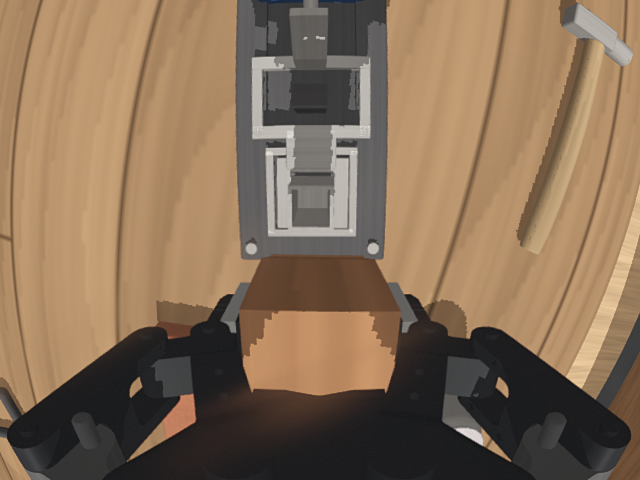

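The view shows the wedge held squarely at (319,340), and the whole jig ahead. The nest with the foot is at about (311,190) and the post and catch at about (310,75–130). The bed's near corners are at about (241,259) and (383,259).

```bash
python3 - <<'E'
from h import *
np.set_printoptions(precision=4,suppress=True)
p=dict(np.load("w4.npz")); T,t=p["T"],p["t"]
im=p["pixels"]; g=cv2.cvtColor(im,cv2.COLOR_BGR2GRAY).astype(float)
L=[];Rr=[]
for v in range(150,245,8):
    d=np.abs(np.gradient(cv2.GaussianBlur(g,(5,5),1)[v]))
    L.append([225+d[225:255].argmax(),v]); Rr.append([372+d[372:400].argmax(),v])
print(np.array(L).T,np.array(Rr).T)
for E in(L,Rr):
    q=wray(p,E,.012)[:,:2]; vx,vy,x0,y0=cv2.fitLine(q.astype(np.float32),cv2.DIST_HUBER,0,.01,.01).ravel()
    print("yaw",np.degrees(np.arctan2(-vx,vy))%180,x0,y0)
q=wray(p,[[241,259],[383,259],[251,248],[373,248]],.012);print(q,np.linalg.norm(q[0]-q[1]))
cv2.imwrite("pics/jig4.png",cv2.resize(im[0:270,220:400],None,fx=3,fy=3,interpolation=cv2.INTER_CUBIC)[:600*2][::1][:600] if False else cv2.resize(im[0:270,220:400],(400,600),interpolation=cv2.INTER_CUBIC))
E
```

```text
[[236 236 236 237 237 237 237 238 238 239 239 239]
 [150 158 166 174 182 190 198 206 214 222 230 238]] [[387 387 387 387 386 386 386 385 385 385 384 384]
 [150 158 166 174 182 190 198 206 214 222 230 238]]
yaw 12.665695 0.5073233 -0.105243646
yaw 12.423065 0.63250184 -0.07296986
[[ 0.5196 -0.1581  0.012 ]
 [ 0.6452 -0.1298  0.012 ]
 [ 0.5269 -0.1457  0.012 ]
 [ 0.6336 -0.1217  0.012 ]] 0.12882265921635863
```

View pics/jig4.png

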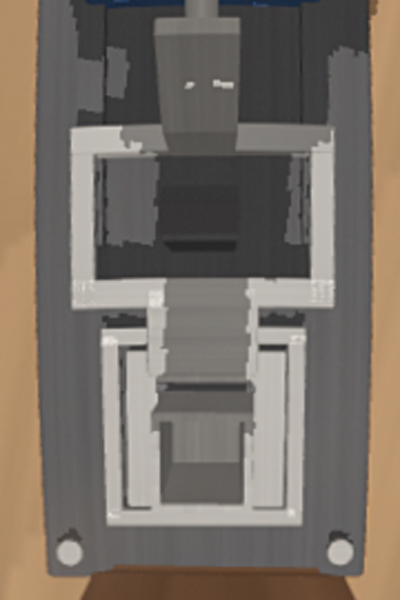

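The crop shows the nest, the foot tube, the catch frame and the upright. The bed edge suggests the bed is not centred on the origin, so I'll overlay the model features using the origin from the networks.

```bash
python3 - <<'E'
from h import *
np.set_printoptions(precision=1,suppress=True)
p=dict(np.load("w4.npz")); im=p["pixels"].copy()
a=np.radians(12.55); n=np.array([np.cos(a),np.sin(a),0]); v=np.array([-np.sin(a),np.cos(a),0])
o=n*.5369+v*(-.122); o[2]=0; print(o)
J=lambda x,y,z: o+n*x/1e3+v*y/1e3+[0,0,z/1e3]
sc=3; y1=20; x1=220; big=cv2.resize(im[y1:265,x1:400],None,fx=sc,fy=sc,interpolation=cv2.INTER_CUBIC)
def rect(x,ya,yb,za,zb,col):
    q=np.array([J(-x,ya,za),J(x,ya,za),J(x,yb,zb),J(-x,yb,zb)]); u=wproj(p,q); print(u.ravel())
    cv2.polylines(big,[((u-[x1,y1])*sc).astype(int)],True,col,1)
rect(32,-117,-53,18,18,(0,0,255))   # nest inner
rect(15,-100,-70,90,90,(0,255,0))   # foot tube top
rect(12,-24,0,78,78,(255,0,0))      # post top
rect(12,18,40,62,97,(0,255,255))    # catch slope
rect(17,81,103,46,46,(255,0,255))
cv2.imwrite("pics/ov.png",big); print(big.shape)
E
```

```text
[ 0.6 -0.   0. ]
[274.2 230.4 348.3 230.6 349.6 155.9 272.7 155.9]
[286.3 231.6 331.6 231.7 332.1 186.6 285.6 186.6]
[291.2 116.4 327.3 116.3 327.4  81.1 291.2  81.3]
[292.9  60.5 326.9  60.3 328.1  16.2 289.5  16.5]
[288.6 -10.  332.9 -10.3 332.8 -34.1 289.1 -33.8]
(735, 540, 3)
```

View pics/ov.png

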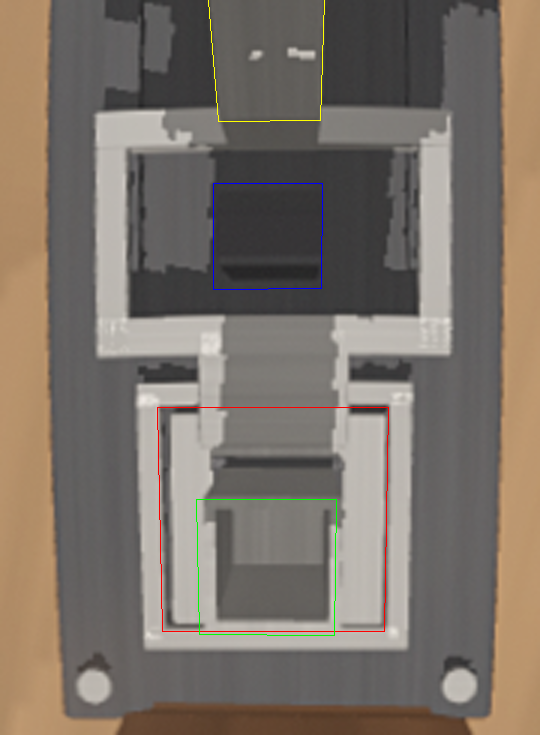

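The overlay fits: nest border, tube top, post and catch slope all agree to about 1 mm. That puts the jig origin at (0.5506, -0.0024), yaw 12.55°, and the gap at (0.547, 0.014). Next I'll move over the gap, biased 1.5 mm towards the catch.

play_rows(
  targets=[
    {"x": -0.05, "y": 0, "z": 1, "wx": 0, "wy": 0, "wz": 0, "jaw": 1},
    {"x": -0.05, "y": 0, "z": 1, "wx": 0, "wy": 0, "wz": 0, "jaw": 1},
    {"x": -0.05, "y": 0, "z": 1, "wx": 0, "wy": 0, "wz": 0, "jaw": 1},
    {"x": -0.05, "y": 0, "z": 1, "wx": 0, "wy": 0, "wz": 0, "jaw": 1},
    {"x": -0.05, "y": 0, "z": 1, "wx": 0, "wy": 0, "wz": 0, "jaw": 1},
    {"x": -0.04, "y": 0.3, "z": 1, "wx": 0, "wy": 0.08, "wz": 0, "jaw": 1},
    {"x": 0, "y": 0.5, "z": 0.1, "wx": 0, "wy": 0, "wz": 0, "jaw": 1},
    {"x": 0, "y": 0, "z": 0, "wx": 0, "wy": 0, "wz": 0, "jaw": 1},
  ],
)

```text
clock: 9.35
position: [0.5457, 0.0165, 0.1853]
eef_rot: [[0.976, -0.003, -0.219], [0.219, 0.0, 0.976], [-0.002, -1.0, 0.001]]
force: [0.5, -0.3, -1.7]
opening: 0.58
```

play_rows(
  targets=[
    {"x": 0, "y": 0, "z": 0, "wx": 0, "wy": 0, "wz": 0, "jaw": 1},
    {"x": 0, "y": 0, "z": 0, "wx": 0, "wy": 0, "wz": 0, "jaw": 1},
    {"x": 0, "y": 0, "z": 0, "wx": 0, "wy": 0, "wz": 0, "jaw": 1},
  ],
)

```text
clock: 9.6
position: [0.547, 0.0143, 0.187]
eef_rot: [[0.976, 0.001, -0.216], [0.216, -0.0, 0.976], [0.001, -1.0, -0.0]]
force: [0.1, 0.0, -0.3]
opening: 0.579
```

```bash
python3 - <<'E'
from h import *
np.set_printoptions(precision=4,suppress=True)
def cam(p):
    R=cv2.Rodrigues(np.array(p["rvec"],float))[0]; return -R.T@np.array(p["tvec"]).ravel()
q=dict(np.load("w4.npz")); T=q["T"]; print("w4 cam-tcp in tool",(cam(q)-q["t"])@T*1000)
p=bot.capture("wrist"); s=bot.state(); T=np.array(s["eef_rot"]); t=np.array(s["position"])
print("now",(cam(p)-t)@T*1000)
a=np.radians(12.55); n=np.array([np.cos(a),np.sin(a),0]); v=np.array([-np.sin(a),np.cos(a),0])
o=n*.5369+v*(-.122)
print(s["clock"],t,"jig xy",(t-o)@n*1000,(t-o)@v*1000,"yaw",np.degrees(np.arctan2(T[1,0],T[0,0])),T[2],s["force"])
J=lambda x,y,z: o+n*x/1e3+v*y/1e3+[0,0,z/1e3]
im=p["pixels"].copy()
def rect(x,ya,yb,za,zb,col):
    u=wproj(p,np.array([J(-x,ya,za),J(x,ya,za),J(x,yb,zb),J(-x,yb,zb)])); cv2.polylines(im,[np.round(u).astype(int)],True,col,1)
rect(12,18,40,62,97,(0,255,255)); rect(17,81,103,46,46,(255,0,255)); rect(65,-145,115,12,12,(0,0,255)); rect(25,0,34,12+90,12+90,(0,255,0))
cv2.imwrite("pics/w5.png",im)
E
```

```text
w4 cam-tcp in tool [   0.1687 -125.2137   63.0095]
now [   0.5575 -125.1942   66.768 ]
9.65 [0.547  0.0143 0.187 ] jig xy 0.12629216206311691 17.139460430904194 yaw 12.442794016208392 [ 0.0006 -1.     -0.0003] [ 0.3336 -0.5579 -2.0548]
```

View pics/w5.png

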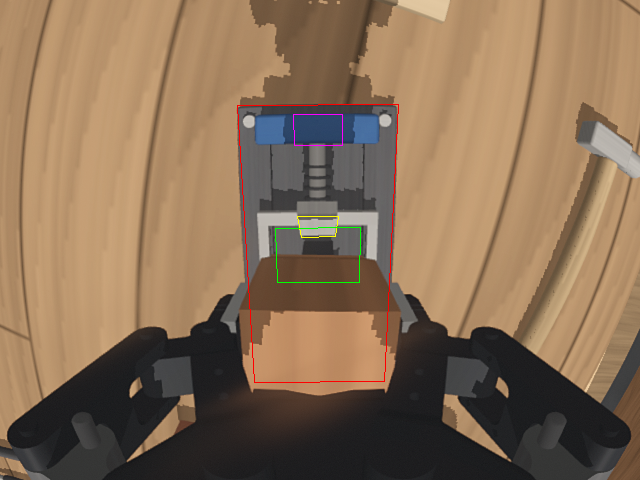

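The view shows the catch upright, frame, housing and bed end all under the overlay to about 1–2 px. The wedge is centred over the gap at jig (0.1, 17.1) mm. I'll start lowering.

play_rows(
  targets=[
    {"x": 0, "y": 0.8, "z": 0.07, "wx": 0, "wy": 0, "wz": 0, "jaw": 1},
    {"x": 0, "y": 0.7, "z": 0, "wx": 0, "wy": 0, "wz": 0, "jaw": 1},
    {"x": 0, "y": 0.4, "z": 0, "wx": 0, "wy": 0, "wz": 0, "jaw": 1},
    {"x": 0, "y": 0.25, "z": 0, "wx": 0, "wy": 0, "wz": 0, "jaw": 1},
    {"x": 0, "y": 0.25, "z": 0, "wx": 0, "wy": 0, "wz": 0, "jaw": 1},
    {"x": 0, "y": 0.25, "z": 0, "wx": 0, "wy": 0, "wz": 0, "jaw": 1},
    {"x": 0, "y": 0.25, "z": 0, "wx": 0, "wy": 0, "wz": 0, "jaw": 1},
  ],
)

```text
clock: 10.23
position: [0.5481, 0.0149, 0.1307]
eef_rot: [[0.976, 0.006, -0.217], [0.217, -0.003, 0.976], [0.005, -1.0, -0.005]]
force: [-0.5, -7.4, 13.3]
opening: 0.581
```

play_rows(
  targets=[
    {"x": 0, "y": 0.25, "z": 0, "wx": 0, "wy": 0, "wz": 0, "jaw": 1},
    {"x": 0, "y": 0.25, "z": 0, "wx": 0, "wy": 0, "wz": 0, "jaw": 1},
    {"x": 0, "y": 0.25, "z": 0, "wx": 0, "wy": 0, "wz": 0, "jaw": 1},
    {"x": 0, "y": 0.25, "z": 0, "wx": 0, "wy": 0, "wz": 0, "jaw": 1},
  ],
)

```text
clock: 10.57
position: [0.5483, 0.0147, 0.1106]
eef_rot: [[0.976, 0.006, -0.217], [0.217, -0.004, 0.976], [0.005, -1.0, -0.005]]
force: [2.0, -6.7, 7.6]
opening: 0.579
```

play_rows(
  targets=[
    {"x": 0, "y": 0.25, "z": 0, "wx": 0, "wy": 0, "wz": 0, "jaw": 1},
    {"x": 0, "y": 0.25, "z": 0, "wx": 0, "wy": 0, "wz": 0, "jaw": 1},
    {"x": 0, "y": 0.25, "z": 0, "wx": 0, "wy": 0, "wz": 0, "jaw": 1},
    {"x": 0, "y": 0.25, "z": 0, "wx": 0, "wy": 0, "wz": 0, "jaw": 1},
  ],
)

```text
clock: 10.9
position: [0.5486, 0.0155, 0.0913]
eef_rot: [[0.976, 0.007, -0.216], [0.216, -0.002, 0.976], [0.006, -1.0, -0.003]]
force: [-2.9, 4.2, 23.7]
opening: 0.58
```

play_rows(
  targets=[
    {"x": 0, "y": 0.2, "z": 0, "wx": 0, "wy": 0, "wz": 0, "jaw": 1},
    {"x": 0, "y": 0.2, "z": 0, "wx": 0, "wy": 0, "wz": 0, "jaw": 1},
  ],
)

```text
clock: 11.07
position: [0.5483, 0.0162, 0.083]
eef_rot: [[0.976, 0.006, -0.217], [0.217, -0.001, 0.976], [0.006, -1.0, -0.002]]
force: [0.1, 1.8, 10.5]
opening: 0.578
```

play_rows(
  targets=[
    {"x": 0, "y": 0.12, "z": 0, "wx": 0, "wy": 0, "wz": 0, "jaw": 1},
    {"x": 0, "y": 0.1, "z": 0, "wx": 0, "wy": 0, "wz": 0, "jaw": 1},
    {"x": 0, "y": 0, "z": 0, "wx": 0, "wy": 0, "wz": 0, "jaw": 1},
  ],
)

```text
clock: 11.32
position: [0.548, 0.0162, 0.0781]
eef_rot: [[0.976, 0.005, -0.217], [0.217, -0.001, 0.976], [0.005, -1.0, -0.002]]
force: [0.2, 0.7, 7.6]
opening: 0.576
```

play_rows(
  targets=[
    {"x": 0, "y": 0.08, "z": 0, "wx": 0, "wy": 0, "wz": 0, "jaw": 1},
    {"x": 0, "y": 0, "z": 0, "wx": 0, "wy": 0, "wz": 0, "jaw": 1},
  ],
)

```text
clock: 11.48
position: [0.5481, 0.0162, 0.078]
eef_rot: [[0.976, 0.005, -0.217], [0.217, -0.001, 0.976], [0.005, -1.0, -0.002]]
force: [-6.0, 1.5, 23.9]
opening: 0.579
```

The wedge has bottomed: z stops at 0.0780 against 0.0782 predicted, while the force rises to 24 N. Releasing it and rising.

play_rows(
  targets=[
    {"x": 0, "y": 0, "z": 0, "wx": 0, "wy": 0, "wz": 0, "jaw": -1},
    {"x": 0, "y": 0, "z": 0, "wx": 0, "wy": 0, "wz": 0, "jaw": -1},
    {"x": 0, "y": 0, "z": 0, "wx": 0, "wy": 0, "wz": 0, "jaw": -1},
    {"x": 0, "y": 0, "z": 0, "wx": 0, "wy": 0, "wz": 0, "jaw": -1},
    {"x": 0, "y": 0, "z": 0, "wx": 0, "wy": 0, "wz": 0, "jaw": -1},
    {"x": 0, "y": 0, "z": 0, "wx": 0, "wy": 0, "wz": 0, "jaw": -1},
  ],
)

```text
clock: 11.98
position: [0.5464, 0.0163, 0.0746]
eef_rot: [[0.976, -0.0, -0.216], [0.216, 0.0, 0.976], [-0.0, -1.0, 0.0]]
force: [0.2, 0.2, 0.8]
opening: 0.998
```

play_rows(
  targets=[
    {"x": 0, "y": -0.3, "z": 0, "wx": 0, "wy": 0, "wz": 0, "jaw": -1},
    {"x": 0, "y": -1, "z": 0, "wx": 0, "wy": 0, "wz": 0, "jaw": -1},
    {"x": 0, "y": -1, "z": 0, "wx": 0, "wy": 0, "wz": 0, "jaw": -1},
    {"x": 0, "y": -1, "z": 0, "wx": 0, "wy": 0, "wz": 0, "jaw": -1},
    {"x": 0, "y": -1, "z": 0, "wx": 0, "wy": 0, "wz": 0, "jaw": -1},
    {"x": 0, "y": -0.7, "z": 0, "wx": 0, "wy": 0, "wz": 0, "jaw": -1},
  ],
)

```text
clock: 12.48
position: [0.5468, 0.0163, 0.177]
eef_rot: [[0.976, 0.002, -0.216], [0.216, -0.0, 0.976], [0.002, -1.0, -0.001]]
force: [0.3, -0.1, 0.1]
opening: 1.003
```

play_rows(
  targets=[
    {"x": 0, "y": 0, "z": -1, "wx": 0, "wy": 0, "wz": 0, "jaw": -1},
    {"x": 0, "y": 0, "z": -1, "wx": 0, "wy": 0, "wz": 0, "jaw": -1},
    {"x": 0, "y": 0, "z": -1, "wx": 0, "wy": 0, "wz": 0, "jaw": -1},
    {"x": 0, "y": 0, "z": -1, "wx": 0, "wy": 0, "wz": 0, "jaw": -1},
    {"x": 0, "y": 0, "z": -1, "wx": 0, "wy": 0, "wz": 0, "jaw": -1},
    {"x": 0, "y": 0, "z": 0, "wx": 0, "wy": 0, "wz": 0, "jaw": -1},
    {"x": 0, "y": 0, "z": 0, "wx": 0, "wy": 0, "wz": 0, "jaw": -1},
    {"x": 0, "y": 0, "z": 0, "wx": 0, "wy": 0, "wz": 0, "jaw": -1},
  ],
)

```text
clock: 13.15
position: [0.5678, -0.0807, 0.1748]
eef_rot: [[0.976, -0.0, -0.216], [0.216, 0.0, 0.976], [-0.0, -1.0, 0.0]]
force: [-0.5, -1.0, 0.3]
opening: 1.0
```

```bash
python3 - <<'E'
from h import *
np.set_printoptions(precision=4,suppress=True)
p=bot.capture("wrist"); s=bot.state(); T=np.array(s["eef_rot"]); t=np.array(s["position"])
a=np.radians(12.55); n=np.array([np.cos(a),np.sin(a),0]); v=np.array([-np.sin(a),np.cos(a),0])
o=n*.5369+v*(-.122)
print(s["clock"],t,"jig xy",(t-o)@n*1000,(t-o)@v*1000,"yaw",np.degrees(np.arctan2(T[1,0],T[0,0])),T[2],s["force"])
J=lambda x,y,z: o+n*x/1e3+v*y/1e3+[0,0,z/1e3]
im=p["pixels"].copy()
for l in("foot_mid","wedge_mid"):
    for d in bot.mark_of(l,p)[:2]:
        X=w(p,d["xyz"]); print(l,round(d["score"],2),X,(X-o)@n*1000,(X-o)@v*1000)
def rect(x,ya,yb,za,zb,col):
    u=wproj(p,np.array([J(-x,ya,za),J(x,ya,za),J(x,yb,zb),J(-x,yb,zb)])); cv2.polylines(im,[np.round(u).astype(int)],True,col,1)
cv2.imwrite("pics/w6raw.png",im)
rect(25,0,34,102,102,(0,255,0)); rect(12,34,56,62,97,(0,255,255)); rect(15,-100,-70,90,90,(255,0,0)); 
cv2.imwrite("pics/w6.png",im)
E
```

```text
13.2 [ 0.5679 -0.0805  0.1749] jig xy -0.09128859146647836 -79.9353830269838 yaw 12.530333270133585 [ 0.     -1.      0.0002] [ 0.2938 -0.4047  0.105 ]
```

View pics/w6.png

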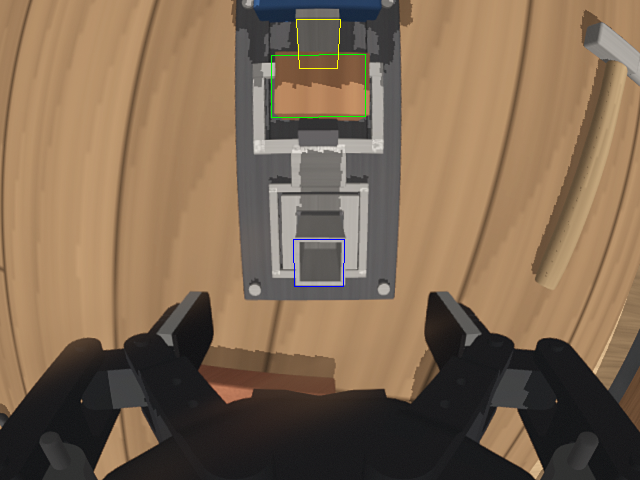

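The view shows the wedge exactly under the green box for fully in, and the catch frame and lip withdrawn clear of the plate. The tube top is under the blue box at jig (0, -85). I'll now grip the foot.

play_rows(
  targets=[
    {"x": 0, "y": 1, "z": -0.25, "wx": 0, "wy": 0, "wz": 0, "jaw": -1},
    {"x": 0, "y": 1, "z": 0, "wx": 0, "wy": 0, "wz": 0, "jaw": -1},
    {"x": 0, "y": 1, "z": 0, "wx": 0, "wy": 0, "wz": 0, "jaw": -1},
    {"x": 0, "y": 1, "z": 0, "wx": 0, "wy": 0, "wz": 0, "jaw": -1},
    {"x": 0, "y": 0.9, "z": 0, "wx": 0, "wy": 0, "wz": 0, "jaw": -1},
    {"x": 0, "y": 0.4, "z": 0, "wx": 0, "wy": 0, "wz": 0, "jaw": -1},
    {"x": 0, "y": 0, "z": 0, "wx": 0, "wy": 0, "wz": 0, "jaw": 0},
    {"x": 0, "y": 0, "z": 0, "wx": 0, "wy": 0, "wz": 0, "jaw": 1},
  ],
)

```text
clock: 13.97
position: [0.5694, -0.0859, 0.0693]
eef_rot: [[0.976, 0.0, -0.217], [0.217, -0.0, 0.976], [0.0, -1.0, -0.0]]
force: [0.8, -0.7, 1.4]
opening: 0.753
```

play_rows(
  targets=[
    {"x": 0, "y": 0, "z": 0, "wx": 0, "wy": 0, "wz": 0, "jaw": 1},
    {"x": 0, "y": 0, "z": 0, "wx": 0, "wy": 0, "wz": 0, "jaw": 1},
    {"x": 0, "y": 0, "z": 0, "wx": 0, "wy": 0, "wz": 0, "jaw": 1},
    {"x": 0, "y": 0, "z": 0, "wx": 0, "wy": 0, "wz": 0, "jaw": 1},
    {"x": 0, "y": 0, "z": 0, "wx": 0, "wy": 0, "wz": 0, "jaw": 1},
    {"x": 0, "y": 0, "z": 0, "wx": 0, "wy": 0, "wz": 0, "jaw": 1},
    {"x": 0, "y": 0, "z": 0, "wx": 0, "wy": 0, "wz": 0, "jaw": 1},
    {"x": 0, "y": 0, "z": 0, "wx": 0, "wy": 0, "wz": 0, "jaw": 1},
  ],
)

```text
clock: 14.63
position: [0.5697, -0.0863, 0.0698]
eef_rot: [[0.976, 0.002, -0.216], [0.216, -0.001, 0.976], [0.002, -1.0, -0.001]]
force: [0.3, 1.2, 5.9]
opening: 0.343
```

play_rows(
  targets=[
    {"x": 0, "y": -0.2, "z": 0, "wx": 0, "wy": 0, "wz": 0, "jaw": 1},
    {"x": 0, "y": -0.3, "z": 0, "wx": 0, "wy": 0, "wz": 0, "jaw": 1},
    {"x": 0, "y": -0.3, "z": 0, "wx": 0, "wy": 0, "wz": 0, "jaw": 1},
    {"x": 0, "y": -0.4, "z": 0, "wx": 0, "wy": 0, "wz": 0, "jaw": 1},
  ],
)

```text
clock: 14.97
position: [0.5688, -0.0861, 0.0929]
eef_rot: [[0.976, -0.001, -0.216], [0.216, 0.0, 0.976], [-0.001, -1.0, 0.001]]
force: [0.1, -0.0, -2.9]
opening: 0.343
```

play_rows(
  targets=[
    {"x": 0, "y": -0.6, "z": 0, "wx": 0, "wy": 0, "wz": 0, "jaw": 1},
    {"x": 0, "y": -0.8, "z": 0, "wx": 0, "wy": 0, "wz": 0, "jaw": 1},
    {"x": 0, "y": -0.8, "z": 0, "wx": 0, "wy": 0, "wz": 0, "jaw": 1},
    {"x": 0, "y": -0.8, "z": 0, "wx": 0, "wy": 0, "wz": 0, "jaw": 1},
    {"x": 0, "y": -0.5, "z": 0, "wx": 0, "wy": 0, "wz": 0, "jaw": 1},
    {"x": 0, "y": -0.2, "z": 0, "wx": 0, "wy": 0, "wz": 0, "jaw": 1},
    {"x": 0, "y": 0, "z": 0, "wx": 0, "wy": 0, "wz": 0, "jaw": 1},
    {"x": 0, "y": 0, "z": 0, "wx": 0, "wy": 0, "wz": 0, "jaw": 1},
  ],
)

```text
clock: 15.63
position: [0.5688, -0.086, 0.1661]
eef_rot: [[0.976, -0.001, -0.216], [0.216, 0.0, 0.976], [-0.001, -1.0, 0.001]]
force: [-0.2, -0.5, -3.7]
opening: 0.344
```

```bash
python3 - <<'E'
from h import *
np.set_printoptions(precision=4,suppress=True)
s=bot.state();print(s["clock"],s["position"],s["eef_rot"],s["force"])
p=bot.capture("top"); im=p["pixels"]; cv2.imwrite("pics/top2.png",im)
hsv=cv2.cvtColor(im,cv2.COLOR_BGR2HSV)
m=bot.silhouettes("slab_top",p); print([(round(d["score"],2),d["pixels"].sum()) for d in m][:3])
for d in bot.mark_of("slab_top",p)[:1]: print(w(p,d["xyz"]))
for tag,box in (("r",None),):
    b=np.zeros((480,640),np.uint8); b[140:255,468:585]=1
    H,S,V=cv2.split(hsv); print(hsv[198,525])
    mk=((np.abs(H.astype(int)-int(hsv[198,525,0]))<4)&(S>hsv[198,525,1]*.85)&(b>0)).astype(np.uint8)
    mk=cv2.morphologyEx(mk,cv2.MORPH_OPEN,np.ones((5,5)))
    c=max(cv2.findContours(mk,0,1)[0],key=cv2.contourArea)[:,0]
    r=cv2.minAreaRect((axis(p,c,.03)[:,:2]*1000).astype(np.float32)); print(r)
E
```

```text
15.6333 [ 0.5688 -0.086   0.1661] [[ 0.9763 -0.001  -0.2163]
 [ 0.2163  0.0004  0.9763]
 [-0.0009 -1.      0.0006]] [-0.2045 -0.4827 -3.703 ]
[(0.83, np.int64(5625))]
[ 0.5424 -0.3281  0.0268]
[  9 169 192]
((539.8634033203125, -323.3594665527344), (181.9358367919922, 187.8970947265625), 7.664633274078369)
```

play_rows(
  targets=[
    {"x": -0.2, "y": 0, "z": -0.6, "wx": 0, "wy": 0, "wz": 0, "jaw": 1},
    {"x": -0.34, "y": 0, "z": -1, "wx": 0, "wy": 0, "wz": 0, "jaw": 1},
    {"x": -0.34, "y": 0, "z": -1, "wx": 0, "wy": 0, "wz": 0, "jaw": 1},
    {"x": -0.34, "y": 0, "z": -1, "wx": 0, "wy": 0, "wz": 0, "jaw": 1},
    {"x": -0.34, "y": 0, "z": -1, "wx": 0, "wy": 0, "wz": 0, "jaw": 1},
    {"x": -0.34, "y": 0, "z": -1, "wx": 0, "wy": 0, "wz": 0, "jaw": 1},
    {"x": -0.34, "y": 0, "z": -1, "wx": 0, "wy": 0, "wz": 0, "jaw": 1},
    {"x": -0.34, "y": 0, "z": -1, "wx": 0, "wy": 0, "wz": 0, "jaw": 1},
  ],
)

```text
clock: 16.45
position: [0.551, -0.2474, 0.1662]
eef_rot: [[0.976, -0.001, -0.216], [0.216, 0.0, 0.976], [-0.001, -1.0, 0.0]]
force: [0.3, 0.4, -4.3]
opening: 0.343
```

play_rows(
  targets=[
    {"x": -0.34, "y": 0, "z": -1, "wx": 0, "wy": 0, "wz": 0, "jaw": 1},
    {"x": -0.34, "y": 0, "z": -1, "wx": 0, "wy": 0, "wz": 0, "jaw": 1},
    {"x": -0.34, "y": 0, "z": -1, "wx": 0, "wy": 0, "wz": 0, "jaw": 1},
    {"x": -0.3, "y": 0.4, "z": -0.8, "wx": 0, "wy": 0, "wz": 0, "jaw": 1},
    {"x": 0, "y": 0.9, "z": -0.1, "wx": 0, "wy": 0, "wz": 0, "jaw": 1},
    {"x": 0, "y": 0.8, "z": 0, "wx": 0, "wy": 0, "wz": 0, "jaw": 1},
    {"x": 0, "y": 0.4, "z": 0, "wx": 0, "wy": 0, "wz": 0, "jaw": 1},
    {"x": 0, "y": 0, "z": 0, "wx": 0, "wy": 0, "wz": 0, "jaw": 1},
  ],
)

```text
clock: 17.12
position: [0.5417, -0.3272, 0.114]
eef_rot: [[0.976, -0.004, -0.216], [0.216, 0.003, 0.976], [-0.003, -1.0, 0.004]]
force: [-0.4, 0.6, -4.7]
opening: 0.344
```

```bash
python3 - <<'E'
from h import *
np.set_printoptions(precision=4,suppress=True)
p=bot.capture("wrist"); s=bot.state();print(s["clock"],s["position"],s["eef_rot"],s["force"])
cv2.imwrite("pics/w7.png",p["pixels"])
E
```

```text
17.1667 [ 0.5423 -0.3274  0.1157] [[ 0.9763 -0.0016 -0.2164]
 [ 0.2164  0.0014  0.9763]
 [-0.0012 -1.      0.0017]] [ 0.2193 -0.1557 -2.3615]
```

View pics/w7.png

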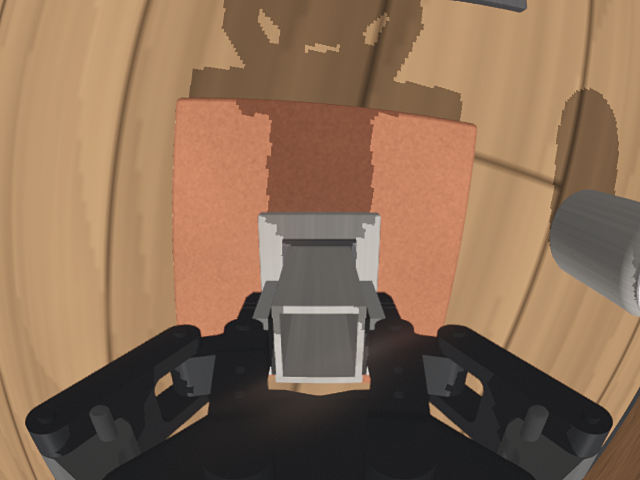

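The view shows the foot held level over the middle of the slab, with its plate at columns 260–380 and the slab at 175–475. I'll lower it gently.

play_rows(
  targets=[
    {"x": 0, "y": 0.5, "z": 0, "wx": 0, "wy": 0, "wz": 0, "jaw": 1},
    {"x": 0, "y": 0.4, "z": 0, "wx": 0, "wy": 0, "wz": 0, "jaw": 1},
    {"x": 0, "y": 0.2, "z": 0, "wx": 0, "wy": 0, "wz": 0, "jaw": 1},
    {"x": 0, "y": 0.1, "z": 0, "wx": 0, "wy": 0, "wz": 0, "jaw": 1},
    {"x": 0, "y": 0.05, "z": 0, "wx": 0, "wy": 0, "wz": 0, "jaw": 1},
    {"x": 0, "y": 0, "z": 0, "wx": 0, "wy": 0, "wz": 0, "jaw": 1},
  ],
)

```text
clock: 17.67
position: [0.5427, -0.3276, 0.0917]
eef_rot: [[0.976, 0.0, -0.216], [0.216, -0.0, 0.976], [0.0, -1.0, -0.0]]
force: [0.2, 0.0, -3.5]
opening: 0.346
```

play_rows(
  targets=[
    {"x": 0, "y": 0.05, "z": 0, "wx": 0, "wy": 0, "wz": 0, "jaw": 1},
    {"x": 0, "y": 0.05, "z": 0, "wx": 0, "wy": 0, "wz": 0, "jaw": 1},
    {"x": 0, "y": 0, "z": 0, "wx": 0, "wy": 0, "wz": 0, "jaw": 1},
  ],
)

```text
clock: 17.92
position: [0.5427, -0.3276, 0.0897]
eef_rot: [[0.976, 0.0, -0.216], [0.216, -0.0, 0.976], [0.0, -1.0, -0.0]]
force: [-0.1, -0.5, -4.1]
opening: 0.348
```

play_rows(
  targets=[
    {"x": 0, "y": 0.06, "z": 0, "wx": 0, "wy": 0, "wz": 0, "jaw": 1},
    {"x": 0, "y": 0.05, "z": 0, "wx": 0, "wy": 0, "wz": 0, "jaw": 1},
    {"x": 0, "y": 0, "z": 0, "wx": 0, "wy": 0, "wz": 0, "jaw": 1},
  ],
)

```text
clock: 18.17
position: [0.5428, -0.3277, 0.0878]
eef_rot: [[0.976, 0.0, -0.216], [0.216, -0.0, 0.976], [0.0, -1.0, -0.0]]
force: [-0.3, 0.6, 0.1]
opening: 0.34
```

play_rows(
  targets=[
    {"x": 0, "y": 0.03, "z": 0, "wx": 0, "wy": 0, "wz": 0, "jaw": 1},
    {"x": 0, "y": 0, "z": 0, "wx": 0, "wy": 0, "wz": 0, "jaw": 1},
  ],
)

```text
clock: 18.33
position: [0.5428, -0.3277, 0.0878]
eef_rot: [[0.976, 0.0, -0.216], [0.216, -0.001, 0.976], [0.0, -1.0, -0.001]]
force: [-1.1, 1.6, 4.8]
opening: 0.344
```

The foot is on the slab: z is 0.0878, as predicted, and the slab now carries the load. Releasing and rising.

play_rows(
  targets=[
    {"x": 0, "y": 0, "z": 0, "wx": 0, "wy": 0, "wz": 0, "jaw": 0},
    {"x": 0, "y": 0, "z": 0, "wx": 0, "wy": 0, "wz": 0, "jaw": -1},
    {"x": 0, "y": 0, "z": 0, "wx": 0, "wy": 0, "wz": 0, "jaw": -1},
    {"x": 0, "y": 0, "z": 0, "wx": 0, "wy": 0, "wz": 0, "jaw": -1},
    {"x": 0, "y": 0, "z": 0, "wx": 0, "wy": 0, "wz": 0, "jaw": -1},
    {"x": 0, "y": 0, "z": 0, "wx": 0, "wy": 0, "wz": 0, "jaw": -1},
    {"x": 0, "y": 0, "z": 0, "wx": 0, "wy": 0, "wz": 0, "jaw": -1},
    {"x": 0, "y": 0, "z": 0, "wx": 0, "wy": 0, "wz": 0, "jaw": -1},
  ],
)

```text
clock: 19.0
position: [0.5427, -0.3276, 0.0869]
eef_rot: [[0.976, -0.0, -0.216], [0.216, 0.0, 0.976], [-0.0, -1.0, 0.0]]
force: [0.7, -0.3, -0.6]
opening: 1.0
```

play_rows(
  targets=[
    {"x": 0, "y": -0.4, "z": 0, "wx": 0, "wy": 0, "wz": 0, "jaw": -1},
    {"x": 0, "y": -0.8, "z": 0, "wx": 0, "wy": 0, "wz": 0, "jaw": -1},
    {"x": 0, "y": -1, "z": 0, "wx": 0, "wy": 0, "wz": 0, "jaw": -1},
    {"x": 0, "y": -1, "z": 0, "wx": 0, "wy": 0, "wz": 0, "jaw": -1},
    {"x": 0, "y": -1, "z": 0, "wx": 0, "wy": 0, "wz": 0, "jaw": -1},
    {"x": 0, "y": -0.8, "z": 0, "wx": 0, "wy": 0, "wz": 0, "jaw": -1},
    {"x": 0, "y": -0.4, "z": 0, "wx": 0, "wy": 0, "wz": 0, "jaw": -1},
    {"x": 0, "y": 0, "z": 0, "wx": 0, "wy": 0, "wz": 0, "jaw": -1},
  ],
)

```text
clock: 19.67
position: [0.5432, -0.328, 0.1971]
eef_rot: [[0.976, 0.003, -0.216], [0.216, -0.002, 0.976], [0.002, -1.0, -0.003]]
force: [0.9, -0.2, 0.2]
opening: 0.996
```

```bash
python3 - <<'E'
from h import *
np.set_printoptions(precision=4,suppress=True)
p=bot.capture("wrist"); p2=bot.capture("scene"); s=bot.state();print(s["clock"],s["position"],s["force"],s["opening"])
for l in("foot_mid",):
    for q in(p,p2): print([(round(d["score"],2),w(q,d["xyz"])) for d in bot.mark_of(l,q)[:2]])
a=cv2.resize(p["pixels"],(400,300)); b=cv2.resize(p2["pixels"][220:370,110:350],(400,250),interpolation=cv2.INTER_CUBIC)
cv2.imwrite("pics/end.png",np.vstack([a,b]))
E
```

```text
19.7667 [ 0.5425 -0.3274  0.1943] [ 0.4292 -0.2066 -0.893 ] 1.0013770518211547
[(0.64, array([ 0.5412, -0.3272,  0.0704]))]
[(0.96, array([ 0.5455, -0.3246,  0.0705]))]
```

View pics/end.png

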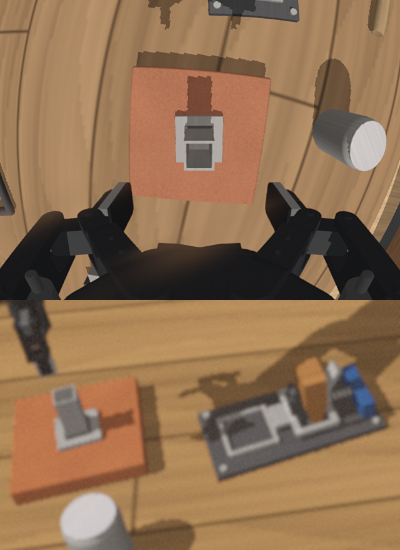

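The foot stands upright in the middle of the slab: (200,140) in the wrist view and (75,415) in the scene crop. Its centre height is 0.070, against 0.069 expected. The wedge stands upright in the gap at (313,390), and the nest is empty.

```bash
python3 -c "
from plant import bot
print(bot.job_done(), bot.state()['clock'])"
```

```text
the job is handed in; nothing more can be done
the job is handed in; nothing more can be done
```

I pushed the wedge fully down into the gap and let go of it. Then I lifted the foot straight out and set it down upright near the middle of the firebrick slab. I handed the job in at about 19.8 s on the clock, inside the 61 s limit.

- **Wedge:** it stopped at a tool height of 78.0 mm (78.2 mm predicted). The force was then 24 N, the highest I read. After I released it, its top matched the outline drawn for the fully-in position, and the lip looked clear of the plate. I had no direct reading of the catch travel.
- **Foot:** it reached the slab at the predicted tool height and was released with only about 5 N on it. The two last camera views put its centre at about (0.541, -0.327) and (0.546, -0.325), height 0.070 m (0.069 expected). It was upright and wholly on the slab.
- **Wedge at the end:** the last scene view shows the wedge still standing in the gap, the nest empty, and the gripper open and clear.
- **Disagreement:** taking the jig's bed as centred on its origin put the jig about 15 mm off from the networks. Taking the bed as offset by 15 mm made every jig outline I overlaid match to about 1–2 mm, so I used that.
- **Refused move:** my first two move calls were rejected because keys were missing; nothing moved.

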